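# Set the cookbook rest back to its second notch

### The job

The cookbook rest is propped too steep; bring it down to its second notch counted from flat. It only ratchets upwards, so raise the board by its knob past the top notch until it presses lightly on the spring stop at the top and the pawl is thrown out, lower it gently right down flat to reset the pawl, then raise it again past two clicks, let it settle back on the pawl and let go. Do not force the stop, never let the board drop, and leave the jar, mug and garlic beside it alone.

Things in the scene. Friction and masses are not known exactly. Their poses are not given: they have to be found in the camera images.
- stand: Fixed wooden cookbook rest, 260 mm wide, 250 mm deep. Origin on the worktop below the middle of the board's hinge line; x points from the hinge to the free edge of the flat board (away from the robot at yaw 0), z up. At its -y side (y -120 to -172 mm) are a toothed steel sector fixed to the board, and a steel side plate with a pawl (lever with a round weight) and the anvil of the top stop.
- hinge (a point): Middle of the hinge line, 60 mm above the stand's origin; the line is level and parallel to the stand's y. The board turns about it through 245 mm at the knob. The last 6 degrees down to flat throw the pawl back into mesh.
- ratchet (a point): Nominal place of the pawl's pivot. Raising clicks the pawl over five notches, nominally at 11, 20.5, 30, 39.5 and 49 degrees; it blocks any lowering until a lobe throws it out past the top, at 65 to 66 degrees. The side plate with pawl and anvil is adjustable and sits up to 5 mm off in x, unmeasured: all notches shift together by up to 3 degrees, the top stop likewise by up to 4.5.
- knob (a point): Centre of the dark wooden knob at the free edge of the board: a roller 24 mm thick and 34 mm long, its axis parallel to the hinge, on a 45 mm stem; 245 mm from the hinge line and level with it when flat. Both ends are free to be pinched along the stand's y from above, and it may pivot between the fingers as the board turns.
- board (a joint): Angle of the wooden board (200 x 240 x 12 mm, with sector 0.3 to 0.62 kg, lightly damped hinge), rad: 0 flat, growing as the knob rises. Starts resting in the third, fourth or fifth notch. Let go between notches, or with the pawl out, it falls. It takes 1 to 3 N at the knob to carry it.
- plunger: Spring plunger with a rubber head on the sector, the top stop: it meets the anvil 55 mm from the hinge at a board angle of 64.5 to 73.5 degrees (unmeasured), 20 N per mm. From 22 N on it (5 N at the knob along the arc, on top of what carried the board just before) the pawl is surely out; about 30 N (6.5 N at the knob) is right; over 45 N (10 N at the knob) forces it. Origin: on the hinge line.
- jar_mid (a point): Middle (44 mm up) of the loose storage jar with a brown lid, 68 mm wide, 88 mm high; to be left alone.
- mug_mid (a point): Middle (45 mm up) of the loose striped mug, 84 mm wide with a handle, 91 mm high; to be left alone.
- garlic_mid (a point): Middle (28 mm up) of the loose garlic bulb, 56 mm wide; to be left alone.

How it is judged:
On the way, in this order (a step that is already met when the one before it is completed fails the run):
1. the board is raised past the top notch and presses on the spring stop with more than 12 N (contact force between plunger and anything else above 12 N), for 0.1 s.
2. the board is lowered right down flat (within 0.03 rad) (value of joint board below 0.03 rad), for 0.1 s.
At the end, for the whole second after the job is handed in: the board rests at its second notch from flat (board angle 0.29 to 0.425 rad, wherever the side plate sits), still and held by the pawl alone, let go (value of joint board between 0.29 and 0.425 rad and velocity of joint board between -0.02 and 0.02 rad/s); the robot touches nothing.
It fails at once if the spring stop is forced: more than 45 N on it (contact force between plunger and anything else above 45 N).
It fails at once if the board drops: it turns down faster than 0.8 rad/s (velocity of joint board below -0.8 rad/s).
It fails at once if the jar, the mug or the garlic is moved by more than 30 mm (distance of any of jar_mid, mug_mid, garlic_mid from where it was at the start of the episode above 0.03 m).
It also fails if it takes over 72 s, if anything falls off the work surface, if the arm or the gripper's body presses on something with over 40 N, if the wrist force passes 120 N, or if a joint passes its speed limit or range.

### The arm

A 6-joint arm with a two-finger parallel gripper is mounted at the origin on a cart in front of the work surface, level with it; the furniture and walls round the work are solid. World frame = base frame: x ahead of the robot, y to its left, z up, the work surface at z = 0. Lengths are in m, angles in rad, forces in N, time in s.
With the tool pointing down it reaches from about 0.325 to 0.775 m from the base axis. Payload 9.3 kg.
Tool frame: the origin (TCP) lies at the centre of the arm's flange, where the gripper is bolted on; the fingertips stand 173 mm ahead of it and the grasp point (between the pads) lies env.tcp_to_grasp ahead of it (env.tcp_to_grasp is the distance from the TCP to the grasp point, in m); z points along the fingers, y is the direction in which the jaws open and shut (so a half turn about z gives the same grasp; the last joint's range is limited). The gripper opens to 85 mm and grips with 20 to 120 N. Pads are 22 mm wide; open, the fingers measure 114 mm over their backs; the gripper's body (76 mm by 85 mm) begins 54 mm behind the grasp point. The pads swing forward as they close: fully open they stand 13 mm farther back than shut.
Start: joints at [0.978, 0.259, 0.021, 1.334, 0, 1.418], TCP at [0.234, 0.498, 0.405] pointing down, gripper open.
Joint ranges: [-3.04, 3.04], [-0.91, 1.82], [-1.04, 1.36], [-1.92, 1.95], [-1.52, 1.45], [-3.14, 3.14]. Speed limits (rad/s): [2.22, 2.22, 2.79, 3.14, 3.14, 3.14].

### API

Orientations are given as a rotation vector (axis times angle).
In Python, from cell import env gives the robot as it stands.
- The arm moves only by the tool step_arm, never from a script. Its argument "increments" is a list of rows, each an object with "jaw": the opening, from -1 (shut) to 1 (fully open), so that 0 is half open; "slide": the shift along the tool's x, y, z in mm, a list of three; "twist": the turn about the tool's z in rad. A call has 1 to 12 rows; each row is the pose to reach, as a shift and turn from the pose commanded when the call began, along the tool's axes at that moment; what a row does not reach only later rows make up. A row lasts 1/10 s, in which the tool goes at most 50 mm and 8.59 degrees, less where a joint would pass 70% of its speed; a pose out of reach is approached as far as the arm can. A call with a gripper value outside its range is refused whole. The fingers move at their own pace and stop on an object; "squeeze" is the grip in N (left out, the last holds). Time passes only in rows, so rows that repeat a pose let the fingers close. It gives the time, the measured TCP pose, the force and the opening at its end, in the units of the state.
- env.sense(): the state, without advancing time (a new reading comes with each control period).
- env.read_camera(name): name is "side" or "top"; returns a dict with "pixels" (400x640x3 uint8, blue, green, red), "fovy" (degrees; the focal length in pixels is half the picture's height over the tangent of half this angle, whatever the lens; pixels are square), "cx", "cy" (the principal point, pixels), "extrinsics" (4x4, takes a point from world to camera coordinates). Camera axes: x right, y down, z forward; pixel columns grow to the right and rows downward; lengths in m; the calibration is good to about 2 mm. A picture is of the moment at which its call begins. There is no depth.
- env.hand_in(): hands the job in, once; it reports no verdict.
The state is a dict: "time": time; "joint_positions": joint angles; "qvel": joint speeds; "tau": joint torques, N m; "tool_pos": TCP position; "tool_rot": TCP orientation; "contact_force": force on the tool from outside, world axes, zero at the start; "torque": the same for the moment, N m; "gripper_width": finger opening in m.
Only numpy, scipy, OpenCV 4.12 (cv2) and the standard library are available. Lean on these libraries where they do the work, as an engineer would, in place of code of your own. Each camera call takes 0.05 s, during which the arm holds its last target.

## Working session

There is one attempt and no reset: what is moved stays moved. The work goes in short steps, Python scripts to look and compute and a tool call to move; the robot and the scene stay as the last step left them, time stands still between calls to the robot, and variables do not carry over. Pictures are saved under pics/ and viewed, and the job is handed in when it is done.

Besides the shell and the picture viewer there is one more tool, called in YAML: its name, and indented under it one key for each argument. step_arm: Moves the arm, as the interface text tells. Its arguments: {"type":"object","properties":{"increments":{"type":"array"},"squeeze":{"type":"number"}},"required":["increments"]}

```bash
ls; mkdir -p pics; python3 - <<'E'
from cell import env
import cv2,numpy as np
print(env.tcp_to_grasp, env.sense())
for n in("side","top"):
    d=env.read_camera(n); cv2.imwrite(f"pics/{n}0.png",d["pixels"]); print(n,d["fovy"],d["cx"],d["cy"]); print(np.round(d["extrinsics"],4).tolist())
E
```

```text
pics
0.1547 {'time': 0.0, 'joint_positions': array([ 9.78434661e-01,  2.59239869e-01,  2.07509800e-02,  1.33375033e+00,
       -1.43421716e-05,  1.41818656e+00]), 'qvel': array([-0.00023823, -0.00017854,  0.00055134, -0.00050014,  0.00051689,
        0.00088632]), 'tau': array([-2.14253363e-03, -5.55639803e+01,  3.44530857e+01,  1.37348930e-02,
       -2.24236715e-04,  1.45061955e-05]), 'tool_pos': array([0.23412387, 0.49762181, 0.40403587]), 'tool_rot': array([-6.85096455e-01, -3.06545715e+00,  2.11891735e-03]), 'contact_force': array([-0.79411698, -0.32866409,  0.20946864]), 'torque': array([ 0.00595034, -0.03426866, -0.02342869]), 'gripper_width': 0.08551341674566677}
side 49.78469142043461 320.53610095602113 197.9861741083554
[[0.859, -0.512, 0.0009, -0.4782], [-0.2303, -0.388, -0.8924, 0.1865], [0.4573, 0.7663, -0.4512, 0.9121], [0.0, 0.0, 0.0, 1.0]]
top 54.4289096867584 324.1254764391039 195.62855339308246
[[0.0299, -0.9996, 0.0027, -0.0046], [-0.9877, -0.0299, -0.1534, 0.566], [0.1534, 0.0019, -0.9882, 1.1354], [0.0, 0.0, 0.0, 1.0]]
```

View pics/side0.png

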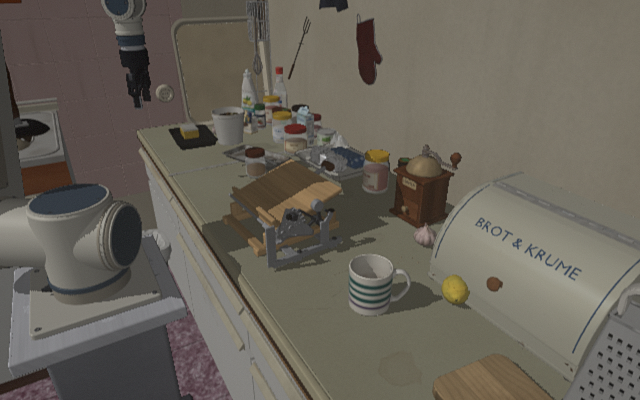

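View pics/top0.png

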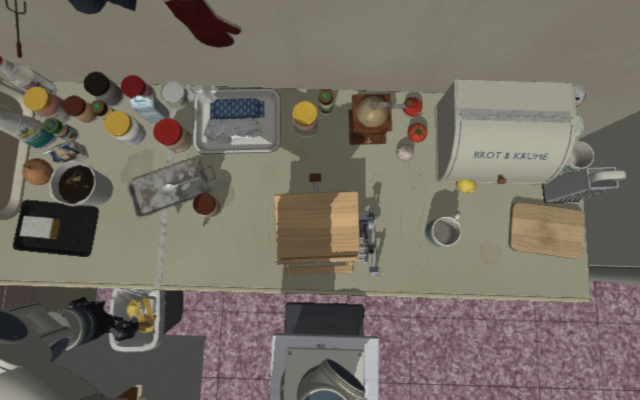

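The side view shows the board propped up around (290,190), with the steel side plate at (300,235). The top view shows the knob at (315,177), the board at (317,225), the side plate at (370,240), the mug at (445,231), the garlic at (405,153) and the jar at (205,205). I'll zoom in.

```bash
python3 - <<'E'
import cv2,numpy as np
a=cv2.imread("pics/side0.png")[135:285,215:365]; b=cv2.imread("pics/top0.png")[160:285,260:390]
cv2.imwrite("pics/sidez0.png",cv2.resize(a,(600,600),interpolation=cv2.INTER_CUBIC)); cv2.imwrite("pics/topz0.png",cv2.resize(b,(624,600),interpolation=cv2.INTER_CUBIC))
E
```

```text
(no output)
```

View pics/sidez0.png

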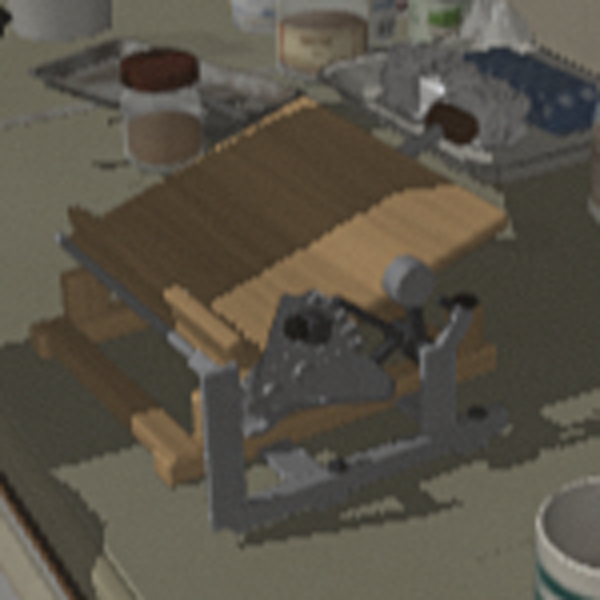

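View pics/topz0.png

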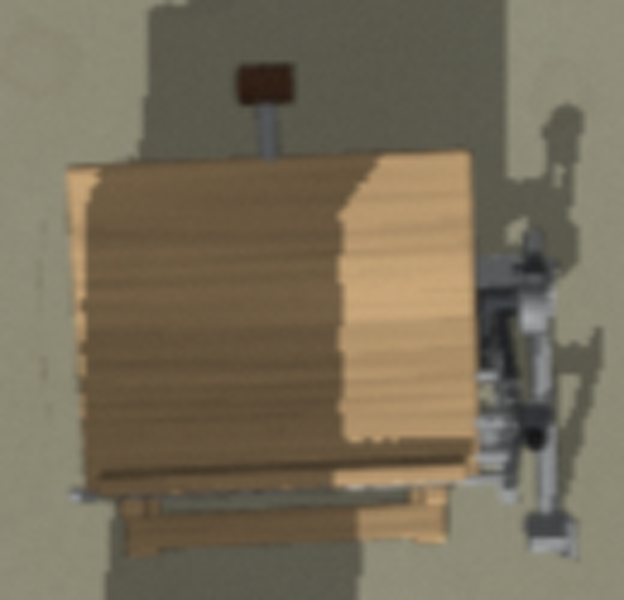

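```bash
cat > h.py <<'E'
import cv2,numpy as np
from cell import env
def cam(d):
    h=d["pixels"].shape[0]; f=h/2/np.tan(np.radians(d["fovy"])/2)
    return dict(f=f,c=(d["cx"],d["cy"]),E=np.array(d["extrinsics"]))
def ray(c,p):
    R=c["E"][:3,:3];t=c["E"][:3,3]
    v=np.array([(p[0]-c["c"][0])/c["f"],(p[1]-c["c"][1])/c["f"],1.]); return -R.T@t, R.T@v/np.linalg.norm(v)
def onz(c,p,z):
    o,d=ray(c,p); return o+d*(z-o[2])/d[2]
def tri(c1,p1,c2,p2):
    o1,d1=ray(c1,p1);o2,d2=ray(c2,p2)
    s=np.linalg.lstsq(np.c_[d1,-d2],o2-o1,rcond=None)[0]
    a,b=o1+d1*s[0],o2+d2*s[1]; return (a+b)/2,np.linalg.norm(a-b)
def proj(c,P):
    q=c["E"][:3,:3]@P+c["E"][:3,3]; return q[:2]/q[2]*c["f"]+np.array(c["c"])
def knob(img,box):
    x0,y0,x1,y1=box; a=img[y0:y1,x0:x1].astype(int)
    b,g,r=a[...,0],a[...,1],a[...,2]
    m=((r<110)&(r>b*1.6)&(r>g*1.35)).astype(np.uint8)
    n,l,s,ce=cv2.connectedComponentsWithStats(m)
    i=1+np.argmax(s[1:,4]); return ce[i]+[x0,y0],s[i]
E
python3 - <<'E'
from h import *
ds=env.read_camera("side");dt=env.read_camera("top");cs,ct=cam(ds),cam(dt)
ps,i1=knob(ds["pixels"],(318,155,345,175));pt,i2=knob(dt["pixels"],(305,168,330,185))
print(ps,i1,pt,i2)
K,e=tri(cs,ps,ct,pt);print("knob",K,e)
f=lambda p:(260+p[0]/4.8,160+p[1]/4.8)
for p in [(78,494),(510,487)]: print("rod",onz(ct,f(p),.06))
g=lambda p:(215+p[0]/4,135+p[1]/4)
print("rod L side",onz(cs,g((62,238)),.06), tri(cs,g((62,238)),ct,f((78,494))))
# board corners
for a,b in [((310,100),(68,166)),((505,212),(470,153))]: print("corner",tri(cs,g(a),ct,f(b)))
print("jar",onz(ct,(205,205),.088),"mug",onz(ct,(445,231),.09),"garlic",onz(ct,(405,153),.028))
E
```

```text
[331.18181818 167.72727273] [10 11  6  4 11] [314.76470588 177.04411765] [ 5  6 11  7 68]
knob [0.60896653 0.03870055 0.12585086] 0.007209923048314816
rod [0.36108683 0.14568711 0.06      ]
rod [ 0.37308248 -0.1161296   0.06      ]
rod L side [0.36310353 0.15146771 0.06      ] (array([0.36114705, 0.14532144, 0.06311415]), np.float64(9.997357764522537e-06))
corner (array([0.5536777 , 0.15327699, 0.12061531]), np.float64(0.002178566806701381))
corner (array([ 0.56645897, -0.08264149,  0.12607608]), np.float64(0.0005928872190700179))
jar [0.52104137 0.35714145 0.088     ] mug [ 0.4664379  -0.33791436  0.09      ] garlic [ 0.71086356 -0.23639426  0.028     ]
```

```bash
sed -i 's/r<110)&(r>b\*1.6)&(r>g\*1.35)/r<95)\&(r>b*1.35)\&(r>g*1.2)/' h.py; python3 - <<'E'
from h import *
ds=env.read_camera("side");dt=env.read_camera("top");cs,ct=cam(ds),cam(dt)
ps,i1=knob(ds["pixels"],(318,157,340,175));pt,i2=knob(dt["pixels"],(305,168,330,185))
print(ps,i1,pt,i2)
K,e=tri(cs,ps,ct,pt);print("knob",K,e)
K2,e=tri(cs,(327.8,165.4),ct,pt);print("knob",K2,e)
for yaw in (.045,.055):
    R=np.array([[np.cos(yaw),-np.sin(yaw)],[np.sin(yaw),np.cos(yaw)]])
    for k in(K,K2):
        d=R.T@(k[:2]-np.array([.36108,.1457])); print(yaw,d, np.hypot(d[0],k[2]-.06),np.degrees(np.arctan2(k[2]-.06,d[0])))
a=ds["pixels"][160:172,320:338]; print(a[...,2]);print(a[...,0])
E
```

```text
[327.91780822 165.32876712] [ 4  4 12 10 73] [314.84615385 177.14102564] [ 5  6 11  8 78]
knob [0.60363178 0.03995936 0.13418925] 0.00025270362297782624
knob [0.60351249 0.04004292 0.13400983] 0.0005968818745335139
0.045 [ 0.23754951 -0.11654475] 0.24886505448680654 17.344141955825087
0.045 [ 0.23743411 -0.1164559 ] 0.24870145019663598 17.312612944532408
0.055 [ 0.23637221 -0.11891437] 0.2477415280942721 17.425310950404324
0.055 [ 0.2362577  -0.11882438] 0.24757858348420583 17.39363065083282
[[138 148 133 100  65  70  92  84  88  92  97 100  94  97  99  91  87  97]
 [153 155 105  54  43  44  47  48  61  77  87  95  96  95  98  99  94  99]
 [155 136  68  44  44  42  44  41  42  49  62  75  88  99 100  99  99 100]
 [132  91  46  43  46  46  46  48  42  44  42  48  67  87 103 106 103  97]
 [101  61  45  46  43  47  49  48  46  45  45  46  47  60  90 106 103  97]
 [ 82  54  42  46  47  46  46  48  50  52  48  49  47  47  74 103  97  93]
 [114  66  52  62  64  53  49  47  50  48  49  49  47  47  68 101  94  93]
 [119  72  65  71  73  57  46  46  46  48  49  49  46  46  60 102  97  96]
 [ 
[... 498 characters left out ...]
 83  96  97  97  97  96]
 [131  83  30  21  27  29  26  31  25  27  26  34  58  82 101 104 101  95]
 [ 99  48  27  27  24  29  31  30  27  25  26  27  28  46  84 105  99  93]
 [ 78  41  25  34  32  26  25  30  31  33  29  28  28  29  62 102  95  90]
 [106  56  41  57  60  41  32  30  29  28  30  30  25  25  54  99  93  91]
 [112  68  61  71  74  48  28  27  24  29  29  30  25  26  48 100  93  93]
 [ 85  70  73  74  73  61  29  26  28  31  28  26  21  30  66  95  95  85]
 [ 70  73  73  70  69  79  50  31  28  23  23  24  25  60  93  97  95  90]
 [ 71  68  69  71  83 112 102  76  46  26  30  34  49 104 126  99  92  86]
 [ 69  67  62  68  84 121 125 116  98  78  76  95  96 104 110  90  76  73]]
```

```bash
python3 - <<'E'
from h import *
ds=env.read_camera("side");dt=env.read_camera("top");cs,ct=cam(ds),cam(dt)
for n,P in dict(tcp=[.234,.498,.404],grasp=[.234,.498,.249],base0=[0,0,0],mugtop=[.4664,-.338,.091],mugbot=[.4664,-.338,.0],jartop=[.521,.357,.088]).items():
    P=np.array(P);print(n,proj(cs,P),proj(ct,P))
    
print("campos",ray(cs,(0,0))[0],ray(ct,(0,0))[0], cs['f'],ct['f'])
cv2.imwrite("pics/grz.png",np.hstack([cv2.resize(ds["pixels"][20:120,80:180],(400,400)),cv2.resize(dt["pixels"][270:370,30:130],(400,400))]))
E
```

```text
tcp [132.41012562  49.00563846] [ 75.42570638 325.44853665]
grasp [142.57414002 103.36737673] [116.37463941 313.96344166]
base0 [ 94.56088924 286.12178845] [322.53441211 389.51078438]
mugtop [370.44623564 265.37325444] [445.13801912 230.99199585]
mugbot [368.03804854 302.57994983] [436.03694058 232.85598785]
jartop [254.09030416 151.10897899] [205.04757951 205.0155876 ]
campos [ 0.03661628 -0.87145291  0.5784746 ] [0.38503889 0.01017198 1.20881407] 431.01388139912746 388.91653828897387
```

View pics/grz.png

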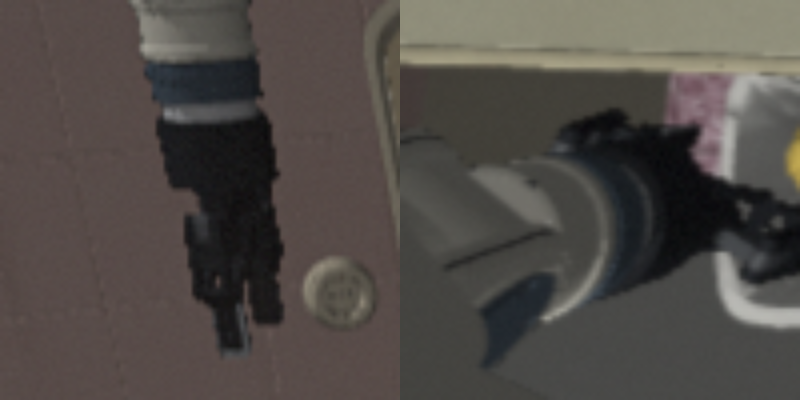

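```bash
cat >> h.py <<'E'
from scipy.spatial.transform import Rotation as Ro
YAW=.05
def plan(G,yaw=YAW,grasp=True):
    s=env.sense(); R=Ro.from_rotvec(s["tool_rot"]).as_matrix(); p=s["tool_pos"]
    T=np.array(G,float); 
    if grasp: T=T+[0,0,env.tcp_to_grasp]
    d=R.T@(T-p)*1000
    y=R.T@np.array([-np.sin(yaw),np.cos(yaw),0]); tw=np.arctan2(-y[0],y[1])
    tw=(tw+np.pi/2)%np.pi-np.pi/2
    print("slide",d.round(1),"twist",round(tw,4)," grasp now",(p+R[:,2]*env.tcp_to_grasp).round(4),"F",s["contact_force"].round(2),"w",round(s["gripper_width"],4),"t",round(s["time"],2),"j6",s["joint_positions"][5].round(3))
    return R
E
python3 - <<'E'
from h import *
print(plan((.6035,.040,.25)).round(3))
E
```

```text
slide [-5.290e+02 -2.568e+02 -1.000e-01] twist -0.4899  grasp now [0.2342 0.4976 0.2499] F [-0.31 -1.05  0.24] w 0.0853 t 0.4 j6 1.418
[[-0.905  0.426 -0.   ]
 [ 0.426  0.905 -0.   ]
 [ 0.    -0.    -1.   ]]
```

step_arm:
  increments:
    - {"jaw": 1, "slide": [-44, -21, 0], "twist": -0.04}
    - {"jaw": 1, "slide": [-88, -43, 0], "twist": -0.08}
    - {"jaw": 1, "slide": [-132, -64, 0], "twist": -0.12}
    - {"jaw": 1, "slide": [-176, -86, 0], "twist": -0.16}
    - {"jaw": 1, "slide": [-220, -107, 0], "twist": -0.2}
    - {"jaw": 1, "slide": [-264, -128, 0], "twist": -0.24}
    - {"jaw": 1, "slide": [-308, -150, 0], "twist": -0.28}
    - {"jaw": 1, "slide": [-352, -171, 0], "twist": -0.33}
    - {"jaw": 1, "slide": [-396, -192, 0], "twist": -0.37}
    - {"jaw": 1, "slide": [-440, -214, 0], "twist": -0.41}
    - {"jaw": 1, "slide": [-484, -235, 0], "twist": -0.45}
    - {"jaw": 1, "slide": [-529, -257, 0], "twist": -0.49}

```text
time: 1.6
tool_pos: [0.6043, 0.0381, 0.4048]
tool_rot: [-0.081, 3.14, 0.0]
contact_force: [0.8, 0.6, 0.5]
gripper_width: 0.0856
```

step_arm:
  increments:
    - {"jaw": 0.5, "slide": [0, 0, 0], "twist": 0}
    - {"jaw": 0.5, "slide": [0, 0, 0], "twist": 0}
    - {"jaw": 0.5, "slide": [0, 0, 0], "twist": 0}

```text
time: 1.9
tool_pos: [0.6029, 0.0405, 0.4047]
tool_rot: [0.079, -3.14, -0.0]
contact_force: [-0.5, 1.0, 0.1]
gripper_width: 0.0641
```

```bash
python3 - <<'E'
from h import *
R=plan((.6035,.040,.134)); print(R.round(3))
ds=env.read_camera("side");dt=env.read_camera("top");cs,ct=cam(ds),cam(dt)
s=env.sense();g=s["tool_pos"]+R[:,2]*env.tcp_to_grasp
print(proj(cs,g),proj(ct,g),proj(cs,g-[0,0,.018]))
cv2.imwrite("pics/a1.png",np.hstack([cv2.resize(ds["pixels"][80:230,250:400],(400,400)),cv2.resize(dt["pixels"][100:250,250:400],(400,400))]))
E
```

```text
slide [ -0.6  -0.5 116. ] twist 0.0003  grasp now [0.6028 0.0405 0.25  ] F [-0.47  1.01  0.12] w 0.0641 t 1.9 j6 -0.122
[[-0.999 -0.05  -0.   ]
 [-0.05   0.999  0.   ]
 [ 0.     0.    -1.   ]]
[327.78682906 123.29348656] [313.3985724  168.33411509] [327.72742315 130.05125386]
```

View pics/a1.png

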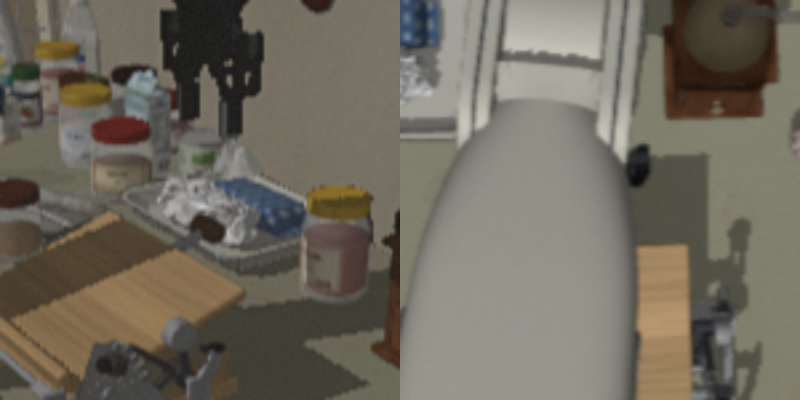

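The projected fingertips match the picture (328,130), so the calibration holds. The knob is at (328,165.5), about 116 mm below the grasp point. I'll go down and close on it.

step_arm:
  increments:
    - {"jaw": 0.3, "slide": [0, 0, 30]}
    - {"jaw": 0.1, "slide": [0, 0, 65]}
    - {"jaw": 0.1, "slide": [0, 0, 100]}
    - {"jaw": 0.1, "slide": [-1, 0, 116]}
    - {"jaw": 0.1, "slide": [-1, 0, 116]}

```text
schema error: expected keys jaw, slide, twist
```

step_arm:
  increments:
    - {"jaw": -0.1}
    - {"jaw": -0.3}
    - {"jaw": -0.5}
    - {"jaw": -0.5}
    - {"jaw": -0.5}
  squeeze: 30

```text
schema error: expected keys jaw, slide, twist
```

```bash
python3 - <<'E'
from h import *
R=plan((.6035,.040,.134)); print(env.sense()["torque"])
ds=env.read_camera("side")
cv2.imwrite("pics/a2.png",cv2.resize(ds["pixels"][100:250,240:390],(600,600)))
E
```

```text
slide [ -0.7  -1.1 116.4] twist 0.0015  grasp now [0.6027 0.0411 0.2504] F [-0.66  0.16 -0.05] w 0.0638 t 2.0 j6 -0.122
[ 0.00996102 -0.01181184  0.03881115]
```

View pics/a2.png

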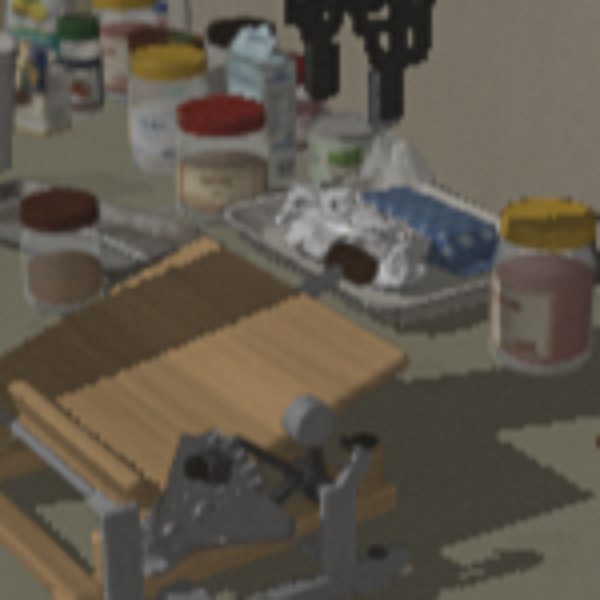

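The calls were refused because every row needs jaw, slide and twist. The picture shows no movement: the gripper is still above the knob at about (328,165).

step_arm:
  increments:
    - {"jaw": 0.3, "slide": [0, 0, 30], "twist": 0}
    - {"jaw": 0.1, "slide": [0, 0, 65], "twist": 0}
    - {"jaw": 0.1, "slide": [0, 0, 100], "twist": 0}
    - {"jaw": 0.1, "slide": [-1, 0, 116], "twist": 0}
    - {"jaw": 0.1, "slide": [-1, 0, 116], "twist": 0}

```text
time: 2.55
tool_pos: [0.6034, 0.041, 0.2867]
tool_rot: [0.081, -3.137, -0.001]
contact_force: [-1.1, -0.4, 0.1]
gripper_width: 0.0469
```

```bash
python3 - <<'E'
from h import *
R=plan((.6035,.040,.134))
ds=env.read_camera("side")
cv2.imwrite("pics/a3.png",cv2.resize(ds["pixels"][100:250,240:390],(600,600)))
E
```

```text
slide [-0.1 -1.  -2. ] twist 0.0015  grasp now [0.6028 0.041  0.132 ] F [-1.12 -0.37  0.14] w 0.0469 t 2.55 j6 -0.122
```

View pics/a3.png

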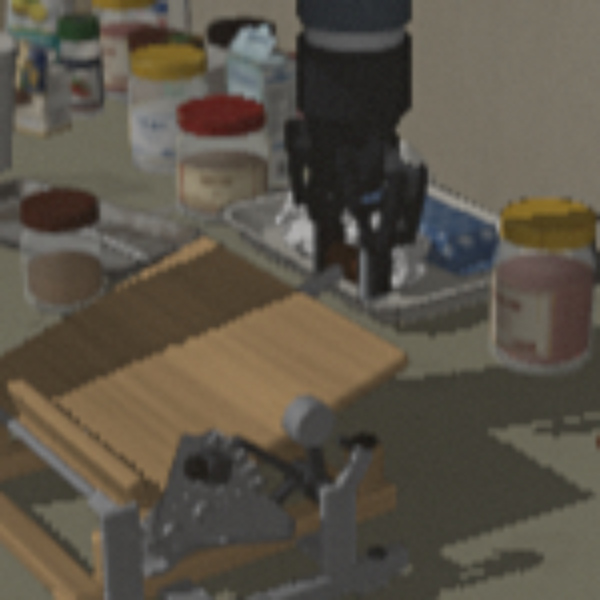

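The knob, at zoom (345,262), sits between the two fingers, so I'll close.

step_arm:
  increments:
    - {"jaw": -0.1, "slide": [0, 0, 0], "twist": 0}
    - {"jaw": -0.3, "slide": [0, 0, 0], "twist": 0}
    - {"jaw": -0.5, "slide": [0, 0, 0], "twist": 0}
    - {"jaw": -0.5, "slide": [0, 0, 0], "twist": 0}
    - {"jaw": -0.5, "slide": [0, 0, 0], "twist": 0}
  squeeze: 30

```text
time: 3.1
tool_pos: [0.6043, 0.0419, 0.2904]
tool_rot: [-0.083, 3.138, 0.006]
contact_force: [-1.2, 11.4, 0.1]
gripper_width: 0.0331
```

```bash
python3 - <<'E'
from h import *
R=plan((.6035,.040,.134))
print(env.sense()["torque"])
E
```

```text
slide [ 0.9 -1.9  1.7] twist 0.0028  grasp now [0.6046 0.0425 0.1357] F [-1.17 11.4   0.08] w 0.0331 t 3.1 j6 -0.123
[2.14681797 0.18614962 0.30616457]
```

step_arm:
  increments:
    - {"jaw": -0.5, "slide": [0, 2, 0], "twist": 0}
    - {"jaw": -0.5, "slide": [1.4, 2, -4.2], "twist": 0}
    - {"jaw": -0.5, "slide": [2.9, 2, -8.4], "twist": 0}
    - {"jaw": -0.5, "slide": [4.5, 2, -12.6], "twist": 0}
    - {"jaw": -0.5, "slide": [4.5, 2, -12.6], "twist": 0}

```text
time: 3.6
tool_pos: [0.5998, 0.0422, 0.3027]
tool_rot: [-0.08, 3.138, 0.002]
contact_force: [2.3, 6.2, -2.7]
gripper_width: 0.0333
```

```bash
python3 - <<'E'
from h import *
R=plan((.6035,.040,.134))
print(env.sense()["torque"])
E
```

```text
slide [-3.5 -2.4 14. ] twist 0.0008  grasp now [0.6002 0.0424 0.148 ] F [ 2.29  6.18 -2.67] w 0.0333 t 3.6 j6 -0.12
[ 1.10106475 -0.73383267  0.39649358]
```

step_arm:
  increments:
    - {"jaw": -0.5, "slide": [3.2, 1, -7.9], "twist": 0}
    - {"jaw": -0.5, "slide": [6.7, 2, -15.7], "twist": 0}
    - {"jaw": -0.5, "slide": [11.4, 2, -25.3], "twist": 0}
    - {"jaw": -0.5, "slide": [16.5, 2, -34.7], "twist": 0}
    - {"jaw": -0.5, "slide": [22.1, 2, -43.8], "twist": 0}
    - {"jaw": -0.5, "slide": [28, 2, -52.7], "twist": 0}
    - {"jaw": -0.5, "slide": [34.3, 2, -61.3], "twist": 0}
    - {"jaw": -0.5, "slide": [41, 2, -69.7], "twist": 0}
    - {"jaw": -0.5, "slide": [48.1, 2, -77.7], "twist": 0}
    - {"jaw": -0.5, "slide": [48.1, 2, -77.7], "twist": 0}

```text
time: 4.6
tool_pos: [0.5507, 0.0398, 0.3808]
tool_rot: [-0.076, 3.14, -0.007]
contact_force: [0.9, -9.3, -3.3]
gripper_width: 0.0333
```

```bash
cat >> h.py <<'E'
def st():
    s=env.sense(); R=Ro.from_rotvec(s["tool_rot"]).as_matrix(); g=s["tool_pos"]+R[:,2]*env.tcp_to_grasp
    th=np.arcsin(np.clip((g[2]-.06)/.245,-1,1)); F=s["contact_force"]; fx=F[0]*np.cos(.05)+F[1]*np.sin(.05)
    hx=g[:2]@[np.cos(.05),np.sin(.05)]
    print("t",round(s["time"],2),"g",g.round(4),"thZ",np.degrees(th).round(2),"hingex",round(hx-.245*np.cos(th),4),"F",F.round(2),"tan",(fx*-np.sin(th)+F[2]*np.cos(th)).round(2),"rad",(fx*np.cos(th)+F[2]*np.sin(th)).round(2),"M",s["torque"].round(2),"w",round(s["gripper_width"],4))
E
python3 - <<'E'
from h import *
st()
ds=env.read_camera("side")
cv2.imwrite("pics/a4.png",cv2.resize(ds["pixels"][100:250,220:370],(600,600)))
E
```

```text
t 4.6 g [0.5509 0.0392 0.2261] thZ 42.68 hingex 0.372 F [ 0.94 -9.33 -3.32] tan -2.76 rad -1.9 M [-1.83 -0.43  0.38] w 0.0333
```

View pics/a4.png

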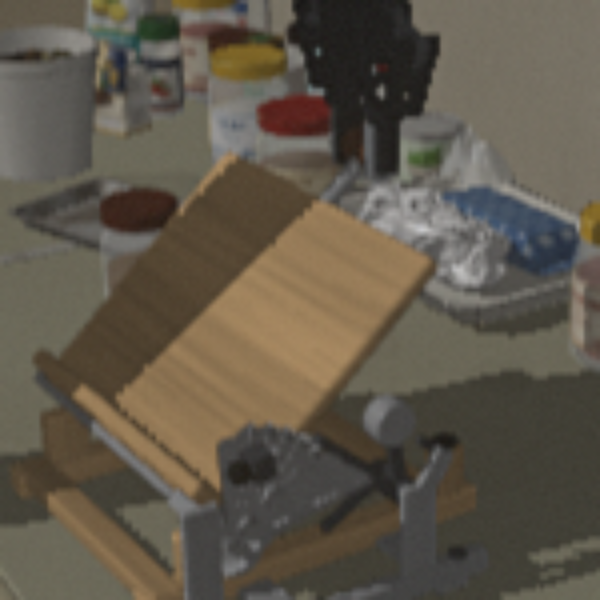

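The board is now at about 43°, carried at roughly 2.8 N, and the pawl weight at zoom (390,420) is still in mesh. Next I'll go to about 61°.

step_arm:
  increments:
    - {"jaw": -0.5, "slide": [6.9, -1.2, -7], "twist": 0}
    - {"jaw": -0.5, "slide": [14.6, -1.2, -14.4], "twist": 0}
    - {"jaw": -0.5, "slide": [22.6, -1.2, -21.5], "twist": 0}
    - {"jaw": -0.5, "slide": [31, -1.2, -28.2], "twist": 0}
    - {"jaw": -0.5, "slide": [39.6, -1.2, -34.5], "twist": 0}
    - {"jaw": -0.5, "slide": [48.5, -1.2, -40.4], "twist": 0}
    - {"jaw": -0.5, "slide": [57.6, -1.2, -46], "twist": 0}
    - {"jaw": -0.5, "slide": [57.6, -1.2, -46], "twist": 0}

```text
time: 5.45
tool_pos: [0.493, 0.0358, 0.4268]
tool_rot: [-0.076, 3.139, -0.008]
contact_force: [2.4, -12.3, -2.6]
gripper_width: 0.0333
```

```bash
python3 - <<'E'
from h import *
st()
E
```

```text
t 5.45 g [0.4932 0.035  0.2721] thZ 59.95 hingex 0.3717 F [  2.43 -12.3   -2.6 ] tan -2.87 rad -1.34 M [-2.28 -0.61  0.18] w 0.0333
```

step_arm:
  increments:
    - {"jaw": -0.5, "slide": [3.8, -1, -2.1], "twist": 0}
    - {"jaw": -0.5, "slide": [7.5, -1.6, -4.1], "twist": 0}
    - {"jaw": -0.5, "slide": [11.3, -1.6, -6.1], "twist": 0}
    - {"jaw": -0.5, "slide": [15.1, -1.6, -8], "twist": 0}
    - {"jaw": -0.5, "slide": [15.1, -1.6, -8], "twist": 0}

```text
time: 5.95
tool_pos: [0.4786, 0.0343, 0.4344]
tool_rot: [-0.077, 3.139, -0.004]
contact_force: [3.0, -6.4, -0.6]
gripper_width: 0.0336
```

```bash
python3 - <<'E'
from h import *
st()
E
```

```text
t 5.95 g [0.4789 0.0339 0.2797] thZ 63.71 hingex 0.3715 F [ 2.98 -6.42 -0.64] tan -2.66 rad 0.6 M [-1.19 -0.86  0.17] w 0.0336
```

step_arm:
  increments:
    - {"jaw": -0.5, "slide": [2, -0.9, -0.9], "twist": 0}
    - {"jaw": -0.5, "slide": [3.9, -0.9, -1.8], "twist": 0}
    - {"jaw": -0.5, "slide": [5.8, -0.9, -2.7], "twist": 0}
    - {"jaw": -0.5, "slide": [5.8, -0.9, -2.7], "twist": 0}

```text
time: 6.35
tool_pos: [0.4733, 0.0336, 0.4368]
tool_rot: [-0.078, 3.138, -0.001]
contact_force: [3.9, -2.6, 4.4]
gripper_width: 0.0333
```

```bash
python3 - <<'E'
from h import *
st()
E
```

```text
t 6.35 g [0.4736 0.0334 0.2821] thZ 65.01 hingex 0.3712 F [ 3.89 -2.59  4.42] tan -1.54 rad 5.59 M [-0.59 -1.17  0.27] w 0.0333
```

step_arm:
  increments:
    - {"jaw": -0.5, "slide": [0, -0.3, -1], "twist": 0}
    - {"jaw": -0.5, "slide": [2, -0.3, -2], "twist": 0}
    - {"jaw": -0.5, "slide": [4, -0.3, -2.9], "twist": 0}
    - {"jaw": -0.5, "slide": [4, -0.3, -2.9], "twist": 0}

```text
time: 6.75
tool_pos: [0.4691, 0.0332, 0.4388]
tool_rot: [-0.079, 3.14, -0.001]
contact_force: [4.1, -2.9, 0.7]
gripper_width: 0.0333
```

```bash
sed -i 's/    th=np.arcsin.*/    th0=0\n    hx=g[:2]@[np.cos(.05),np.sin(.05)]; th=np.arctan2(g[2]-.06,hx-.372); F=s["contact_force"]; fx=F[0]*np.cos(.05)+F[1]*np.sin(.05); r=np.hypot(g[2]-.06,hx-.372)/; s/"thZ"/"r",round(r,4),"th"/; ' h.py; python3 - <<'E'
from h import *
st()
E
```

```text
t 6.75 g [0.4692 0.0331 0.2841] r 0.2447 th 66.33 hingex 0.3719 F [ 4.15 -2.93  0.73] tan -3.37 rad 2.27 M [-0.6  -0.91  0.16] w 0.0333
```

step_arm:
  increments:
    - {"jaw": -0.5, "slide": [2, -0.3, -1.2], "twist": 0}
    - {"jaw": -0.5, "slide": [2, -0.3, -1.2], "twist": 0}

```text
time: 6.95
tool_pos: [0.4671, 0.0329, 0.4398]
tool_rot: [0.079, -3.14, -0.0]
contact_force: [1.9, -2.4, 0.8]
gripper_width: 0.0336
```

```bash
python3 - <<'E'
from h import *
st()
E
```

```text
t 6.95 g [0.467  0.0329 0.2851] r 0.2447 th 66.88 hingex 0.3719 F [ 1.94 -2.37  0.77] tan -1.37 rad 1.42 M [-0.35 -0.64  0.2 ] w 0.0336
```

step_arm:
  increments:
    - {"jaw": -0.5, "slide": [2, -0.2, -0.9], "twist": 0}
    - {"jaw": -0.5, "slide": [4, -0.2, -1.8], "twist": 0}
    - {"jaw": -0.5, "slide": [4, -0.2, -1.8], "twist": 0}

```text
time: 7.25
tool_pos: [0.4631, 0.0326, 0.4415]
tool_rot: [0.079, -3.14, -0.001]
contact_force: [2.2, 0.4, -1.2]
gripper_width: 0.0337
```

```bash
python3 - <<'E'
from h import *
st()
E
```

```text
t 7.25 g [0.463  0.0326 0.2868] r 0.2448 th 67.9 hingex 0.3719 F [ 2.22  0.37 -1.24] tan -2.54 rad -0.31 M [ 0.02 -0.71  0.24] w 0.0337
```

step_arm:
  increments:
    - {"jaw": -0.5, "slide": [2, 0, -0.8], "twist": 0}
    - {"jaw": -0.5, "slide": [2, 0, -0.8], "twist": 0}

```text
time: 7.45
tool_pos: [0.4612, 0.0324, 0.4423]
tool_rot: [0.079, -3.14, -0.001]
contact_force: [2.2, 0.1, -2.5]
gripper_width: 0.0334
```

```bash
python3 - <<'E'
from h import *
st()
E
```

```text
t 7.45 g [0.4612 0.0325 0.2876] r 0.2448 th 68.38 hingex 0.3719 F [ 2.19  0.14 -2.49] tan -2.95 rad -1.51 M [ 0.17 -0.72  0.3 ] w 0.0334
```

step_arm:
  increments:
    - {"jaw": -0.5, "slide": [2, 0, -0.6], "twist": 0}
    - {"jaw": -0.5, "slide": [2, 0, -0.6], "twist": 0}

```text
time: 7.65
tool_pos: [0.4593, 0.0323, 0.443]
tool_rot: [-0.079, 3.14, 0.0]
contact_force: [3.5, 0.9, -3.5]
gripper_width: 0.0337
```

```bash
python3 - <<'E'
from h import *
st()
E
```

```text
t 7.65 g [0.4594 0.0323 0.2883] r 0.2448 th 68.83 hingex 0.3719 F [ 3.45  0.86 -3.47] tan -4.51 rad -1.97 M [ 0.32 -0.96  0.16] w 0.0337
```

step_arm:
  increments:
    - {"jaw": -0.5, "slide": [2, 0, -0.5], "twist": 0}
    - {"jaw": -0.5, "slide": [2, 0, -0.5], "twist": 0}

```text
time: 7.85
tool_pos: [0.4575, 0.0322, 0.4436]
tool_rot: [-0.079, 3.14, 0.0]
contact_force: [4.8, 3.2, -2.3]
gripper_width: 0.0332
```

```bash
python3 - <<'E'
from h import *
st()
E
```

```text
t 7.85 g [0.4576 0.0322 0.2889] r 0.2448 th 69.27 hingex 0.3719 F [ 4.78  3.17 -2.3 ] tan -5.43 rad -0.41 M [ 0.34 -1.09  0.27] w 0.0332
```

step_arm:
  increments:
    - {"jaw": -0.5, "slide": [1.8, 0, -0.6], "twist": 0}
    - {"jaw": -0.5, "slide": [1.8, 0, -0.6], "twist": 0}

```text
time: 8.05
tool_pos: [0.4558, 0.0321, 0.4443]
tool_rot: [-0.079, 3.14, 0.0]
contact_force: [5.2, 2.3, -2.7]
gripper_width: 0.0335
```

```bash
python3 - <<'E'
from h import *
st()
E
```

```text
t 8.05 g [0.456  0.0321 0.2896] r 0.2448 th 69.68 hingex 0.3719 F [ 5.23  2.31 -2.68] tan -5.93 rad -0.66 M [ 0.42 -1.34  0.26] w 0.0335
```

step_arm:
  increments:
    - {"jaw": -0.5, "slide": [2, -0.2, -0.6], "twist": 0}
    - {"jaw": -0.5, "slide": [2, -0.2, -0.6], "twist": 0}

```text
time: 8.25
tool_pos: [0.454, 0.0319, 0.4449]
tool_rot: [-0.079, 3.139, 0.001]
contact_force: [6.4, 3.9, -1.8]
gripper_width: 0.0331
```

```bash
python3 - <<'E'
from h import *
st()
E
```

```text
t 8.25 g [0.4542 0.032  0.2902] r 0.2448 th 70.13 hingex 0.3719 F [ 6.38  3.91 -1.83] tan -6.8 rad 0.52 M [ 0.68 -1.58  0.2 ] w 0.0331
```

step_arm:
  increments:
    - {"jaw": -0.5, "slide": [1.6, -0.2, -0.5], "twist": 0}
    - {"jaw": -0.5, "slide": [1.6, -0.2, -0.5], "twist": 0}
    - {"jaw": -0.5, "slide": [1.6, -0.2, -0.5], "twist": 0}

```text
time: 8.55
tool_pos: [0.4526, 0.0317, 0.4454]
tool_rot: [-0.079, 3.139, 0.002]
contact_force: [7.9, 4.8, -0.9]
gripper_width: 0.0334
```

```bash
python3 - <<'E'
from h import *
st()
ds=env.read_camera("side")
cv2.imwrite("pics/a5.png",cv2.resize(ds["pixels"][120:270,220:370],(600,600)))
st()
E
```

```text
t 8.55 g [0.4528 0.0319 0.2907] r 0.2448 th 70.47 hingex 0.3719 F [ 7.91  4.84 -0.94] tan -7.99 rad 1.84 M [ 0.87 -1.7   0.16] w 0.0334
t 8.6 g [0.4529 0.0319 0.2907] r 0.2448 th 70.46 hingex 0.3719 F [ 6.88  4.13 -0.87] tan -6.97 rad 1.55 M [ 0.79 -1.7   0.15] w 0.0336
```

View pics/a5.png

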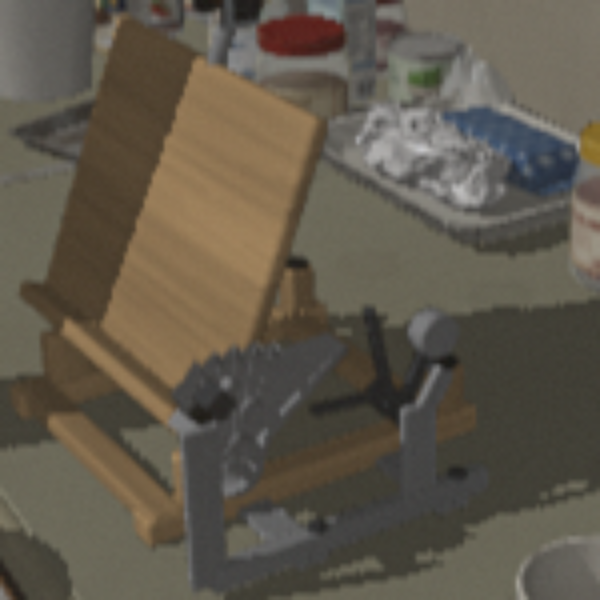

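The picture shows the pawl thrown out: its weight at zoom (433,332) has tipped outwards and its nose is clear of the teeth. Now I'll work out the gentle descent.

```bash
cat >> h.py <<'E'
def arc(a0,a1,n,ky=.027):
    c=lambda a:245*np.array([np.cos(np.radians(a)),np.sin(np.radians(a))])
    for i in range(1,n+1):
        a=a0+(a1-a0)*i/n; d=c(a)-c(a0); print(round(a,1),[round(-d[0],1),round(ky*d[0],1),round(-d[1],1)])
E
python3 - <<'E'
from h import *
arc(70.5,48.5,11)
E
```

```text
68.5 [np.float64(-8.0), np.float64(0.2), np.float64(3.0)]
66.5 [np.float64(-15.9), np.float64(0.4), np.float64(6.3)]
64.5 [np.float64(-23.7), np.float64(0.6), np.float64(9.8)]
62.5 [np.float64(-31.3), np.float64(0.8), np.float64(13.6)]
60.5 [np.float64(-38.9), np.float64(1.0), np.float64(17.7)]
58.5 [np.float64(-46.2), np.float64(1.2), np.float64(22.1)]
56.5 [np.float64(-53.4), np.float64(1.4), np.float64(26.6)]
54.5 [np.float64(-60.5), np.float64(1.6), np.float64(31.5)]
52.5 [np.float64(-67.4), np.float64(1.8), np.float64(36.6)]
50.5 [np.float64(-74.1), np.float64(2.0), np.float64(41.9)]
48.5 [np.float64(-80.6), np.float64(2.2), np.float64(47.5)]
```

step_arm:
  increments:
    - {"jaw": -0.5, "slide": [-4, 0.1, 1.5], "twist": 0}
    - {"jaw": -0.5, "slide": [-8, 0.2, 3], "twist": 0}
    - {"jaw": -0.5, "slide": [-12, 0.3, 4.6], "twist": 0}
    - {"jaw": -0.5, "slide": [-15.9, 0.4, 6.3], "twist": 0}
    - {"jaw": -0.5, "slide": [-19.8, 0.5, 8], "twist": 0}
    - {"jaw": -0.5, "slide": [-23.7, 0.6, 9.8], "twist": 0}
    - {"jaw": -0.5, "slide": [-27.5, 0.7, 11.7], "twist": 0}
    - {"jaw": -0.5, "slide": [-31.3, 0.8, 13.6], "twist": 0}
    - {"jaw": -0.5, "slide": [-35.1, 0.9, 15.6], "twist": 0}
    - {"jaw": -0.5, "slide": [-38.9, 1, 17.7], "twist": 0}

```text
time: 9.6
tool_pos: [0.4911, 0.0345, 0.4271]
tool_rot: [0.079, -3.14, -0.0]
contact_force: [0.1, 5.3, 1.4]
gripper_width: 0.0336
```

```bash
python3 - <<'E'
from h import *
st()
arc(60.5,36.5,12)
E
```

```text
t 9.6 g [0.491  0.0346 0.2724] r 0.244 th 60.51 hingex 0.3715 F [0.13 5.31 1.42] tan 0.36 rad 1.43 M [0.84 0.34 0.29] w 0.0336
58.5 [np.float64(-7.4), np.float64(0.2), np.float64(4.3)]
56.5 [np.float64(-14.6), np.float64(0.4), np.float64(8.9)]
54.5 [np.float64(-21.6), np.float64(0.6), np.float64(13.8)]
52.5 [np.float64(-28.5), np.float64(0.8), np.float64(18.9)]
50.5 [np.float64(-35.2), np.float64(1.0), np.float64(24.2)]
48.5 [np.float64(-41.7), np.float64(1.1), np.float64(29.7)]
46.5 [np.float64(-48.0), np.float64(1.3), np.float64(35.5)]
44.5 [np.float64(-54.1), np.float64(1.5), np.float64(41.5)]
42.5 [np.float64(-60.0), np.float64(1.6), np.float64(47.7)]
40.5 [np.float64(-65.7), np.float64(1.8), np.float64(54.1)]
38.5 [np.float64(-71.1), np.float64(1.9), np.float64(60.7)]
36.5 [np.float64(-76.3), np.float64(2.1), np.float64(67.5)]
```

step_arm:
  increments:
    - {"jaw": -0.5, "slide": [-3.7, 0.8, 2.1], "twist": 0}
    - {"jaw": -0.5, "slide": [-7.4, 1, 4.3], "twist": 0}
    - {"jaw": -0.5, "slide": [-11, 1.1, 6.6], "twist": 0}
    - {"jaw": -0.5, "slide": [-14.6, 1.2, 8.9], "twist": 0}
    - {"jaw": -0.5, "slide": [-18.1, 1.3, 11.3], "twist": 0}
    - {"jaw": -0.5, "slide": [-21.6, 1.4, 13.8], "twist": 0}
    - {"jaw": -0.5, "slide": [-25, 1.5, 16.3], "twist": 0}
    - {"jaw": -0.5, "slide": [-28.5, 1.6, 18.9], "twist": 0}
    - {"jaw": -0.5, "slide": [-31.9, 1.7, 21.5], "twist": 0}
    - {"jaw": -0.5, "slide": [-35.2, 1.8, 24.2], "twist": 0}

```text
time: 10.6
tool_pos: [0.5262, 0.0375, 0.4028]
tool_rot: [0.078, -3.14, 0.002]
contact_force: [-1.0, -5.8, -1.6]
gripper_width: 0.0334
```

```bash
python3 - <<'E'
from h import *
st()
arc(50.5,26.5,12)
E
```

```text
t 10.6 g [0.5261 0.0373 0.2481] r 0.2439 th 50.46 hingex 0.3713 F [-1.   -5.78 -1.64] tan -0.05 rad -2.09 M [-1.29  0.45  0.28] w 0.0334
48.5 [np.float64(-6.5), np.float64(0.2), np.float64(5.6)]
46.5 [np.float64(-12.8), np.float64(0.3), np.float64(11.3)]
44.5 [np.float64(-18.9), np.float64(0.5), np.float64(17.3)]
42.5 [np.float64(-24.8), np.float64(0.7), np.float64(23.5)]
40.5 [np.float64(-30.5), np.float64(0.8), np.float64(29.9)]
38.5 [np.float64(-35.9), np.float64(1.0), np.float64(36.5)]
36.5 [np.float64(-41.1), np.float64(1.1), np.float64(43.3)]
34.5 [np.float64(-46.1), np.float64(1.2), np.float64(50.3)]
32.5 [np.float64(-50.8), np.float64(1.4), np.float64(57.4)]
30.5 [np.float64(-55.3), np.float64(1.5), np.float64(64.7)]
28.5 [np.float64(-59.5), np.float64(1.6), np.float64(72.1)]
26.5 [np.float64(-63.4), np.float64(1.7), np.float64(79.7)]
```

step_arm:
  increments:
    - {"jaw": -0.5, "slide": [-3.3, -0.3, 2.8], "twist": 0}
    - {"jaw": -0.5, "slide": [-6.5, -0.5, 5.6], "twist": 0}
    - {"jaw": -0.5, "slide": [-9.7, -0.4, 8.4], "twist": 0}
    - {"jaw": -0.5, "slide": [-12.8, -0.4, 11.3], "twist": 0}
    - {"jaw": -0.5, "slide": [-15.9, -0.3, 14.3], "twist": 0}
    - {"jaw": -0.5, "slide": [-18.9, -0.2, 17.3], "twist": 0}

```text
time: 11.2
tool_pos: [0.545, 0.0387, 0.3856]
tool_rot: [0.079, -3.14, 0.0]
contact_force: [-1.4, -4.1, -1.8]
gripper_width: 0.0332
```

```bash
python3 - <<'E'
from h import *
st()
arc(44.5,22.5,11)
E
```

```text
t 11.2 g [0.5449 0.0386 0.2309] r 0.244 th 44.45 hingex 0.3713 F [-1.39 -4.1  -1.82] tan -0.18 rad -2.41 M [-0.93  0.64  0.24] w 0.0332
42.5 [np.float64(-5.9), np.float64(0.2), np.float64(6.2)]
40.5 [np.float64(-11.6), np.float64(0.3), np.float64(12.6)]
38.5 [np.float64(-17.0), np.float64(0.5), np.float64(19.2)]
36.5 [np.float64(-22.2), np.float64(0.6), np.float64(26.0)]
34.5 [np.float64(-27.2), np.float64(0.7), np.float64(33.0)]
32.5 [np.float64(-31.9), np.float64(0.9), np.float64(40.1)]
30.5 [np.float64(-36.4), np.float64(1.0), np.float64(47.4)]
28.5 [np.float64(-40.6), np.float64(1.1), np.float64(54.8)]
26.5 [np.float64(-44.5), np.float64(1.2), np.float64(62.4)]
24.5 [np.float64(-48.2), np.float64(1.3), np.float64(70.1)]
22.5 [np.float64(-51.6), np.float64(1.4), np.float64(78.0)]
```

step_arm:
  increments:
    - {"jaw": -0.5, "slide": [-3, -0.3, 3.1], "twist": 0}
    - {"jaw": -0.5, "slide": [-5.9, -0.3, 6.2], "twist": 0}
    - {"jaw": -0.5, "slide": [-8.8, -0.3, 9.4], "twist": 0}
    - {"jaw": -0.5, "slide": [-11.6, -0.2, 12.6], "twist": 0}
    - {"jaw": -0.5, "slide": [-14.3, -0.1, 15.9], "twist": 0}
    - {"jaw": -0.5, "slide": [-17, 0, 19.2], "twist": 0}
    - {"jaw": -0.5, "slide": [-19.6, 0, 22.6], "twist": 0}
    - {"jaw": -0.5, "slide": [-22.2, 0.1, 26], "twist": 0}
    - {"jaw": -0.5, "slide": [-24.7, 0.2, 29.5], "twist": 0}
    - {"jaw": -0.5, "slide": [-27.2, 0.3, 33], "twist": 0}
    - {"jaw": -0.5, "slide": [-31.9, 0.4, 40.1], "twist": 0}
    - {"jaw": -0.5, "slide": [-36.4, 0.5, 47.4], "twist": 0}

```text
time: 12.4
tool_pos: [0.5816, 0.0411, 0.3381]
tool_rot: [-0.079, 3.14, 0.0]
contact_force: [-1.4, 0.1, -0.7]
gripper_width: 0.0336
```

```bash
python3 - <<'E'
from h import *
st()
arc(30.5,8.5,11)
E
```

```text
t 12.4 g [0.5817 0.0412 0.1834] r 0.2445 th 30.32 hingex 0.3716 F [-1.41  0.08 -0.72] tan 0.09 rad -1.58 M [0.14 0.62 0.29] w 0.0336
28.5 [np.float64(-4.2), np.float64(0.1), np.float64(7.4)]
26.5 [np.float64(-8.2), np.float64(0.2), np.float64(15.0)]
24.5 [np.float64(-11.8), np.float64(0.3), np.float64(22.7)]
22.5 [np.float64(-15.3), np.float64(0.4), np.float64(30.6)]
20.5 [np.float64(-18.4), np.float64(0.5), np.float64(38.5)]
18.5 [np.float64(-21.2), np.float64(0.6), np.float64(46.6)]
16.5 [np.float64(-23.8), np.float64(0.6), np.float64(54.8)]
14.5 [np.float64(-26.1), np.float64(0.7), np.float64(63.0)]
12.5 [np.float64(-28.1), np.float64(0.8), np.float64(71.3)]
10.5 [np.float64(-29.8), np.float64(0.8), np.float64(79.7)]
8.5 [np.float64(-31.2), np.float64(0.8), np.float64(88.1)]
```

step_arm:
  increments:
    - {"jaw": -0.5, "slide": [-4.2, 0.1, 7.4], "twist": 0}
    - {"jaw": -0.5, "slide": [-8.2, 0.2, 15], "twist": 0}
    - {"jaw": -0.5, "slide": [-11.8, 0.3, 22.7], "twist": 0}
    - {"jaw": -0.5, "slide": [-15.3, 0.4, 30.6], "twist": 0}
    - {"jaw": -0.5, "slide": [-18.4, 0.5, 38.5], "twist": 0}
    - {"jaw": -0.5, "slide": [-21.2, 0.6, 46.6], "twist": 0}
    - {"jaw": -0.5, "slide": [-23.8, 0.6, 54.8], "twist": 0}
    - {"jaw": -0.5, "slide": [-26.1, 0.7, 63], "twist": 0}
    - {"jaw": -0.5, "slide": [-28.1, 0.8, 71.3], "twist": 0}
    - {"jaw": -0.5, "slide": [-28.1, 0.8, 71.3], "twist": 0}

```text
time: 13.4
tool_pos: [0.6096, 0.0432, 0.2661]
tool_rot: [0.079, -3.14, -0.0]
contact_force: [3.1, 0.2, -1.2]
gripper_width: 0.0337
```

```bash
python3 - <<'E'
from h import *
st()
arc(12.5,0.5,8)
E
```

```text
t 13.4 g [0.6095 0.0432 0.1114] r 0.2444 th 12.14 hingex 0.3714 F [ 3.07  0.15 -1.18] tan -1.8 rad 2.76 M [ 0.19 -0.24  0.32] w 0.0337
11.0 [np.float64(-1.3), np.float64(0.0), np.float64(6.3)]
9.5 [np.float64(-2.4), np.float64(0.1), np.float64(12.6)]
8.0 [np.float64(-3.4), np.float64(0.1), np.float64(18.9)]
6.5 [np.float64(-4.2), np.float64(0.1), np.float64(25.3)]
5.0 [np.float64(-4.9), np.float64(0.1), np.float64(31.7)]
3.5 [np.float64(-5.4), np.float64(0.1), np.float64(38.1)]
2.0 [np.float64(-5.7), np.float64(0.2), np.float64(44.5)]
0.5 [np.float64(-5.8), np.float64(0.2), np.float64(50.9)]
```

step_arm:
  increments:
    - {"jaw": -0.5, "slide": [-1.3, 0, 6.3], "twist": 0}
    - {"jaw": -0.5, "slide": [-2.4, 0.1, 12.6], "twist": 0}
    - {"jaw": -0.5, "slide": [-3.4, 0.1, 18.9], "twist": 0}
    - {"jaw": -0.5, "slide": [-4.2, 0.1, 25.3], "twist": 0}
    - {"jaw": -0.5, "slide": [-4.7, 0.1, 29], "twist": 0}
    - {"jaw": -0.5, "slide": [-5, 0.1, 33], "twist": 0}
    - {"jaw": -0.5, "slide": [-5.3, 0.1, 37], "twist": 0}
    - {"jaw": -0.5, "slide": [-5.5, 0.1, 41], "twist": 0}
    - {"jaw": -0.5, "slide": [-5.5, 0.1, 41], "twist": 0}

```text
time: 14.3
tool_pos: [0.6147, 0.0436, 0.2257]
tool_rot: [0.079, -3.14, 0.0]
contact_force: [1.2, -0.2, -0.4]
gripper_width: 0.0335
```

```bash
python3 - <<'E'
from h import *
st()
E
```

```text
t 14.3 g [0.6146 0.0436 0.071 ] r 0.2443 th 2.59 hingex 0.3713 F [ 1.24 -0.24 -0.44] tan -0.5 rad 1.21 M [-0.17 -0.05  0.38] w 0.0335
```

step_arm:
  increments:
    - {"jaw": -0.5, "slide": [0, 0, 3], "twist": 0}
    - {"jaw": -0.5, "slide": [0, 0, 6], "twist": 0}
    - {"jaw": -0.5, "slide": [0, 0, 9], "twist": 0}
    - {"jaw": -0.5, "slide": [0, 0, 10.5], "twist": 0}
    - {"jaw": -0.5, "slide": [0, 0, 10.5], "twist": 0}

```text
time: 14.8
tool_pos: [0.6144, 0.0437, 0.221]
tool_rot: [-0.079, 3.135, -0.002]
contact_force: [-14.3, -0.9, 43.3]
gripper_width: 0.0334
```

```bash
python3 - <<'E'
from h import *
st()
E
```

```text
t 14.8 g [0.6152 0.0436 0.0663] r 0.2447 th 1.48 hingex 0.3717 F [-14.26  -0.92  43.31] tan 43.67 rad -13.16 M [-0.28  3.03  0.44] w 0.0334
```

```bash
python3 - <<'E'
from h import *
ds=env.read_camera("side")
cv2.imwrite("pics/a6.png",cv2.resize(ds["pixels"][130:280,220:370],(600,600)))
E
```

```text
(no output)
```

View pics/a6.png

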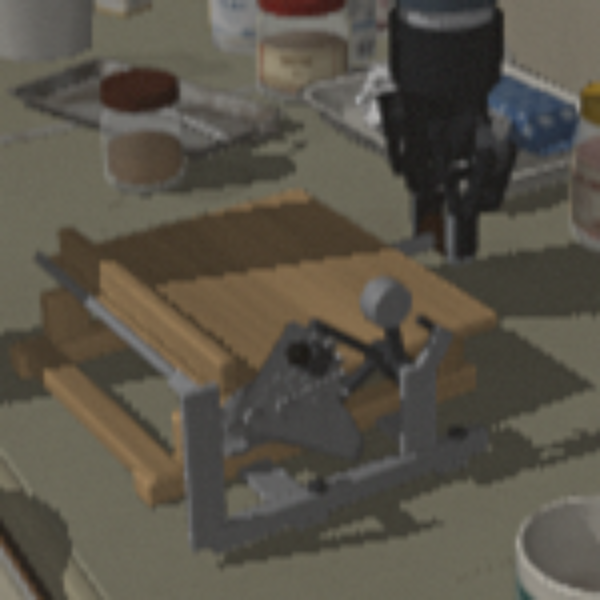

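```bash
python3 - <<'E'
from h import *
ds=env.read_camera("side");dt=env.read_camera("top");cs,ct=cam(ds),cam(dt)
cv2.imwrite("pics/t6.png",cv2.resize(dt["pixels"][150:300,240:390],(600,600)))
yaw=.06;X=np.array([np.cos(yaw),np.sin(yaw),0]);Y=np.array([-np.sin(yaw),np.cos(yaw),0])
K=np.array([.6165,.0436,0]);H=K-.245*X+[0,0,.06]
for a in (0,1.5,3,5):
    u=X*np.cos(np.radians(a))+np.array([0,0,1])*np.sin(np.radians(a))
    n=np.cross(u,Y)
    print(a,[((proj(cs,H+u*.2+Y*s*.12+n*o)-[220,130])*4).round(0).tolist() for s in(-1,1) for o in(0.006,-.006,0.012,0)], ((proj(cs,H+u*.245)-[220,130])*4).round())
st()
E
```

```text
0 [[496.0, 311.0], [496.0, 328.0], [497.0, 303.0], [496.0, 320.0], [299.0, 184.0], [299.0, 199.0], [299.0, 176.0], [299.0, 191.0]] [444. 235.]
1.5 [[496.0, 304.0], [496.0, 321.0], [496.0, 296.0], [496.0, 313.0], [298.0, 177.0], [299.0, 192.0], [298.0, 170.0], [299.0, 185.0]] [444. 226.]
3 [[496.0, 297.0], [496.0, 314.0], [496.0, 289.0], [496.0, 305.0], [298.0, 171.0], [299.0, 186.0], [297.0, 163.0], [298.0, 178.0]] [444. 218.]
5 [[495.0, 287.0], [496.0, 304.0], [495.0, 279.0], [496.0, 296.0], [297.0, 162.0], [298.0, 177.0], [296.0, 155.0], [298.0, 170.0]] [443. 207.]
t 14.95 g [0.6152 0.0436 0.0663] r 0.2447 th 1.47 hingex 0.3717 F [-13.4    0.1   43.83] tan 44.16 rad -12.24 M [-0.25  3.05  0.49] w 0.0331
```

View pics/t6.png

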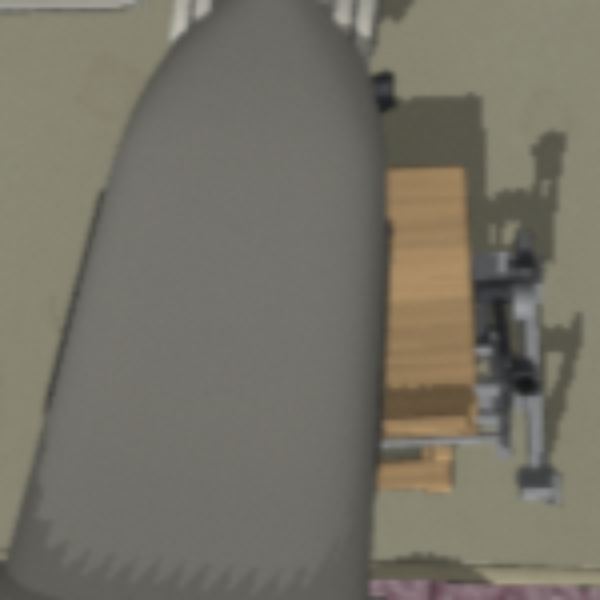

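step_arm:
  increments:
    - {"jaw": -0.5, "slide": [0, 0, -3], "twist": 0}
    - {"jaw": -0.5, "slide": [0, 0, -5.5], "twist": 0}
    - {"jaw": -0.5, "slide": [0, 0, -5.5], "twist": 0}

```text
time: 15.25
tool_pos: [0.615, 0.0436, 0.2216]
tool_rot: [-0.079, 3.139, -0.0]
contact_force: [1.1, -1.0, 6.9]
gripper_width: 0.0333
```

```bash
python3 - <<'E'
from h import *
ds=env.read_camera("side");
cv2.imwrite("pics/a7.png",cv2.resize(ds["pixels"][160:250,265:365],(800,720),interpolation=cv2.INTER_CUBIC)[:600])
cs=cam(ds)
s=env.sense();R=Ro.from_rotvec(s["tool_rot"]).as_matrix(); g=s["tool_pos"]+R[:,2]*env.tcp_to_grasp
for P in (g,g-[0,0,.0183],g-[0,0,.006]): print((proj(cs,P)-[265,160])*8)
st()
E
```

```text
[524.77814002 212.40231889]
[524.17720482 259.76496203]
[524.58020027 228.00291866]
t 15.3 g [0.6151 0.0436 0.0669] r 0.2446 th 1.61 hingex 0.3716 F [-0.06  0.72  5.74] tan 5.74 rad 0.14 M [-0.24 -0.05  0.49] w 0.0333
```

View pics/a7.png

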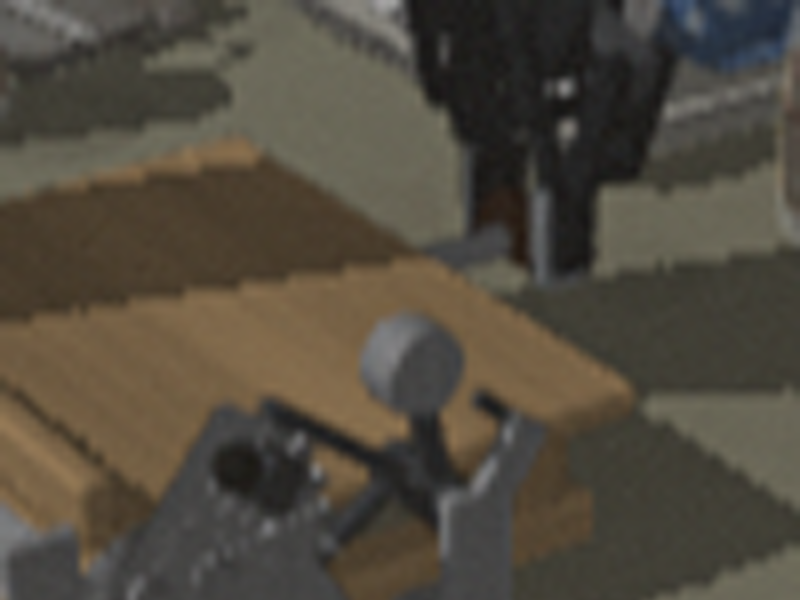

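The board lies flat on its frame and the pawl weight, at zoom (413,362), has come back upright. The knob, at about zoom (505,228), sits some 6 mm below the pads' centre. Flat is a safe place to regrip centred on it.

step_arm:
  increments:
    - {"jaw": -0.1, "slide": [0, 0, 0], "twist": 0}
    - {"jaw": 0, "slide": [0, 0, 0], "twist": 0}
    - {"jaw": 0, "slide": [-1, 0, 3], "twist": 0}
    - {"jaw": 0, "slide": [-1, 0, 6], "twist": 0}
    - {"jaw": 0, "slide": [-1, 0, 6], "twist": 0}

```text
time: 15.8
tool_pos: [0.6155, 0.0437, 0.2144]
tool_rot: [0.079, -3.139, -0.0]
contact_force: [0.4, -0.1, 0.4]
gripper_width: 0.0425
```

```bash
python3 - <<'E'
from h import *
ds=env.read_camera("side");
cv2.imwrite("pics/a8.png",cv2.resize(ds["pixels"][160:250,265:365],(800,720),interpolation=cv2.INTER_CUBIC)[:600])
cs=cam(ds)
s=env.sense();R=Ro.from_rotvec(s["tool_rot"]).as_matrix(); g=s["tool_pos"]+R[:,2]*env.tcp_to_grasp
for P in (g,g-[0,0,.0183]): print((proj(cs,P)-[265,160])*8)
st()
E
```

```text
[524.96104339 229.85824083]
[524.36050557 276.97172975]
t 15.85 g [0.6154 0.0437 0.06  ] r 0.2448 th 0.01 hingex 0.3718 F [-0.57 -1.06 -1.03] tan -1.03 rad -0.62 M [-0.   -0.01 -0.01] w 0.0424
```

View pics/a8.png

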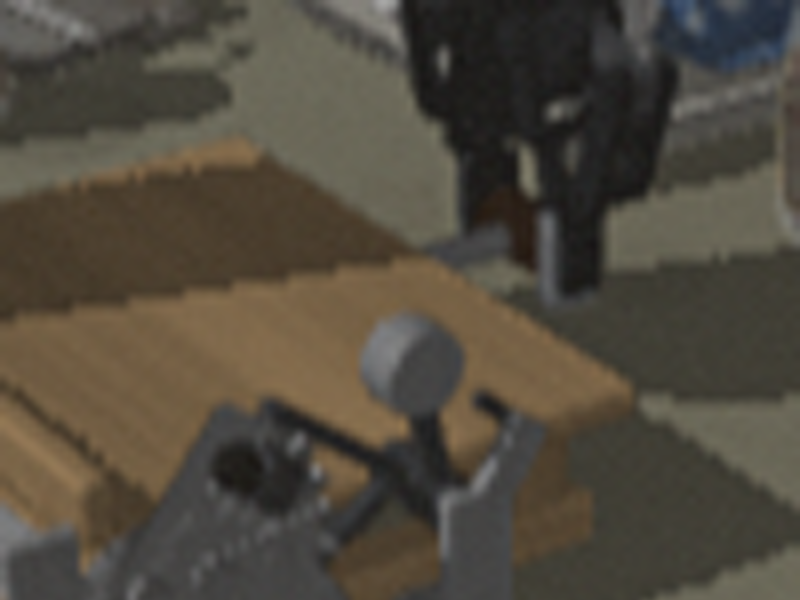

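The board stayed put when released, and the knob is centred in the pads with the grasp at 0.0°. I'll grip and raise to about 25°, which lies between the latest second click (23.5°) and the earliest third (27°).

step_arm:
  increments:
    - {"jaw": -0.2, "slide": [0, 0, 0], "twist": 0}
    - {"jaw": -0.5, "slide": [0, 0, 0], "twist": 0}
    - {"jaw": -0.5, "slide": [0, 0, 0], "twist": 0}
    - {"jaw": -0.5, "slide": [0, 0, 0], "twist": 0}
  squeeze: 40

```text
time: 16.25
tool_pos: [0.6156, 0.0437, 0.2153]
tool_rot: [0.079, -3.14, 0.0]
contact_force: [-0.5, -1.0, -0.9]
gripper_width: 0.0336
```

```bash
python3 - <<'E'
from h import *
st()
arc(0,22.5,9)
E
```

```text
t 16.25 g [0.6156 0.0436 0.0606] r 0.245 th 0.13 hingex 0.372 F [-0.51 -0.99 -0.89] tan -0.89 rad -0.57 M [-0.22  0.12  0.39] w 0.0336
2.5 [np.float64(0.2), np.float64(-0.0), np.float64(-10.7)]
5.0 [np.float64(0.9), np.float64(-0.0), np.float64(-21.4)]
7.5 [np.float64(2.1), np.float64(-0.1), np.float64(-32.0)]
10.0 [np.float64(3.7), np.float64(-0.1), np.float64(-42.5)]
12.5 [np.float64(5.8), np.float64(-0.2), np.float64(-53.0)]
15.0 [np.float64(8.3), np.float64(-0.2), np.float64(-63.4)]
17.5 [np.float64(11.3), np.float64(-0.3), np.float64(-73.7)]
20.0 [np.float64(14.8), np.float64(-0.4), np.float64(-83.8)]
22.5 [np.float64(18.6), np.float64(-0.5), np.float64(-93.8)]
```

step_arm:
  increments:
    - {"jaw": -0.5, "slide": [0.2, 0, -10.7], "twist": 0}
    - {"jaw": -0.5, "slide": [0.9, 0, -21.4], "twist": 0}
    - {"jaw": -0.5, "slide": [2.1, 0, -32], "twist": 0}
    - {"jaw": -0.5, "slide": [3.7, -0.1, -42.5], "twist": 0}
    - {"jaw": -0.5, "slide": [5.8, -0.1, -53], "twist": 0}
    - {"jaw": -0.5, "slide": [8.3, -0.2, -63.4], "twist": 0}
    - {"jaw": -0.5, "slide": [11.3, -0.3, -73.7], "twist": 0}
    - {"jaw": -0.5, "slide": [14.8, -0.4, -83.8], "twist": 0}
    - {"jaw": -0.5, "slide": [14.8, -0.4, -83.8], "twist": 0}

```text
time: 17.15
tool_pos: [0.6002, 0.0426, 0.3007]
tool_rot: [-0.079, 3.14, -0.0]
contact_force: [-4.1, -2.4, -5.3]
gripper_width: 0.0338
```

```bash
python3 - <<'E'
from h import *
st()
ds=env.read_camera("side");
cv2.imwrite("pics/a9.png",cv2.resize(ds["pixels"][150:250,255:355],(600,600),interpolation=cv2.INTER_CUBIC))
cs=cam(ds)
yaw=.06;X=np.array([np.cos(yaw),np.sin(yaw),0]);Y=np.array([-np.sin(yaw),np.cos(yaw),0])
K=np.array([.6165,.0436,0]);H=K-.245*X+[0,0,.06]
for a in (14,16,18,20,22,24):
    u=X*np.cos(np.radians(a))+np.array([0,0,1])*np.sin(np.radians(a)); n=np.cross(u,Y)
    print(a,[((proj(cs,H+u*.2+Y*s*.12+n*o)-[255,150])*6).round(0).tolist() for s in(-1,1) for o in(0.006,-.006)])
E
```

```text
t 17.15 g [0.6002 0.0425 0.146 ] r 0.2451 th 20.53 hingex 0.3721 F [-4.09 -2.41 -5.31] tan -3.5 rad -5.8 M [-0.34  0.56  0.31] w 0.0338
14 [[523.0, 248.0], [528.0, 272.0], [223.0, 67.0], [228.0, 88.0]]
16 [[520.0, 235.0], [525.0, 258.0], [219.0, 55.0], [225.0, 76.0]]
18 [[516.0, 222.0], [522.0, 245.0], [214.0, 43.0], [221.0, 63.0]]
20 [[511.0, 208.0], [519.0, 231.0], [209.0, 31.0], [217.0, 51.0]]
22 [[506.0, 196.0], [514.0, 218.0], [204.0, 19.0], [213.0, 39.0]]
24 [[501.0, 183.0], [510.0, 205.0], [198.0, 8.0], [208.0, 27.0]]
```

View pics/a9.png

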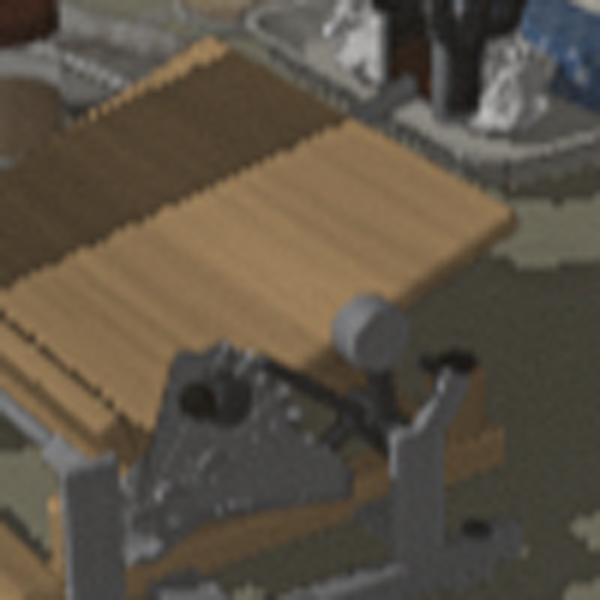

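The board's corner, at zoom (515,210), fits about 20°. The start picture's corner and knob both gave about 17.3°, so there should be a notch there and the board is already 3° above it. I'll lower slowly and feel for the pawl.

step_arm:
  increments:
    - {"jaw": -0.5, "slide": [-1.2, 0.2, 2], "twist": 0}
    - {"jaw": -0.5, "slide": [-1.9, 0.2, 4], "twist": 0}
    - {"jaw": -0.5, "slide": [-2.6, 0.3, 6], "twist": 0}
    - {"jaw": -0.5, "slide": [-3.3, 0.3, 8], "twist": 0}
    - {"jaw": -0.5, "slide": [-4, 0.3, 10], "twist": 0}
    - {"jaw": -0.5, "slide": [-4, 0.3, 10], "twist": 0}

```text
time: 17.8
tool_pos: [0.6044, 0.0429, 0.2895]
tool_rot: [0.078, -3.139, 0.001]
contact_force: [-6.5, -2.9, 0.0]
gripper_width: 0.0331
```

```bash
python3 - <<'E'
from h import *
st()
E
```

```text
t 17.8 g [0.6042 0.0428 0.1348] r 0.2452 th 17.76 hingex 0.3722 F [-6.48 -2.85  0.04] tan 2.06 rad -6.29 M [-0.65  1.42  0.39] w 0.0331
```

step_arm:
  increments:
    - {"jaw": -0.5, "slide": [0.6, 0.2, 1], "twist": 0}
    - {"jaw": -0.5, "slide": [0.6, 0.2, 2], "twist": 0}
    - {"jaw": -0.5, "slide": [0.6, 0.2, 2], "twist": 0}

```text
time: 18.1
tool_pos: [0.6043, 0.043, 0.2882]
tool_rot: [-0.078, 3.139, -0.001]
contact_force: [-3.5, -3.8, 3.5]
gripper_width: 0.0333
```

```bash
python3 - <<'E'
from h import *
st()
ds=env.read_camera("side");
cv2.imwrite("pics/a10.png",cv2.resize(ds["pixels"][150:250,255:355],(600,600),interpolation=cv2.INTER_CUBIC))
E
```

```text
t 18.1 g [0.6045 0.0428 0.1335] r 0.2452 th 17.45 hingex 0.3722 F [-3.51 -3.77  3.46] tan 4.41 rad -2.49 M [-0.81  0.95  0.41] w 0.0333
```

View pics/a10.png

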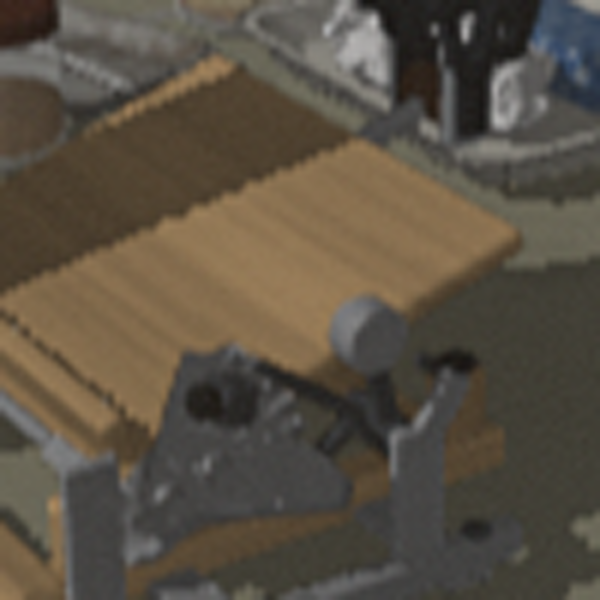

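```bash
python3 - <<'E'
import cv2,numpy as np
a=cv2.imread("pics/side0.png")[150:250,255:355]
cv2.imwrite("pics/c0.png",cv2.resize(a,(600,600),interpolation=cv2.INTER_CUBIC))
def corner(im):
    r=im.astype(int); m=((r[...,2]>r[...,0]*1.35)&(r[...,2]>90)).astype(np.uint8)
    n,l,s,c=cv2.connectedComponentsWithStats(m); l=(l==1+np.argmax(s[1:,4]))
    # lit board right edge
    out=[]
    for x in range(440,530,10):
        col=np.where(l[:,x])[0]; out.append((x,col.min() if len(col) else None))
    return out
print(corner(cv2.imread("pics/c0.png")));print(corner(cv2.imread("pics/a10.png")));print(corner(cv2.imread("pics/a9.png")))
E
```

```text
[(440, np.int64(183)), (450, np.int64(187)), (460, np.int64(193)), (470, np.int64(199)), (480, np.int64(204)), (490, np.int64(210)), (500, np.int64(215)), (510, np.int64(222)), (520, None)]
[(440, np.int64(182)), (450, np.int64(187)), (460, np.int64(193)), (470, np.int64(200)), (480, np.int64(205)), (490, np.int64(210)), (500, np.int64(215)), (510, np.int64(222)), (520, np.int64(230))]
[(440, np.int64(165)), (450, np.int64(172)), (460, np.int64(177)), (470, np.int64(182)), (480, np.int64(188)), (490, np.int64(195)), (500, np.int64(200)), (510, np.int64(205)), (520, None)]
```

View pics/c0.png

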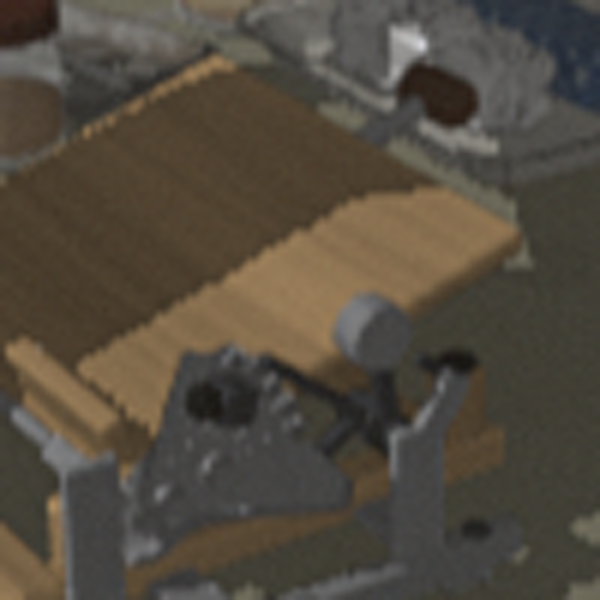

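The board edge now falls on the same pixels as in the start picture, and the pawl holds it at about 17.4° (0.305 rad) against a 4 N push down. The next notch would be near 27°, out of range. I'll take the load off, let go and withdraw.

step_arm:
  increments:
    - {"jaw": -0.5, "slide": [0.3, -0.4, -2.5], "twist": 0}
    - {"jaw": -0.5, "slide": [0.3, -0.4, -2.5], "twist": 0}
    - {"jaw": -0.1, "slide": [0.3, -0.4, -2.5], "twist": 0}
    - {"jaw": 0.2, "slide": [0.3, -0.4, -2.5], "twist": 0}
    - {"jaw": 0.4, "slide": [0.3, -0.4, -2.5], "twist": 0}
    - {"jaw": 0.4, "slide": [0.3, -0.4, -2.5], "twist": 0}
    - {"jaw": 0.4, "slide": [0.3, -0.4, -2.5], "twist": 0}

```text
time: 18.85
tool_pos: [0.6041, 0.0429, 0.2896]
tool_rot: [-0.079, 3.14, 0.0]
contact_force: [0.1, -1.0, 0.0]
gripper_width: 0.0602
```

```bash
python3 - <<'E'
from h import *
st()
ds=env.read_camera("side");
cv2.imwrite("pics/a11.png",cv2.resize(ds["pixels"][150:250,255:355],(600,600),interpolation=cv2.INTER_CUBIC))
E
```

```text
t 18.85 g [0.6041 0.0429 0.1349] r 0.2452 th 17.79 hingex 0.3722 F [ 0.08 -1.    0.03] tan 0.02 rad 0.04 M [ 0.03 -0.01  0.02] w 0.0602
```

View pics/a11.png

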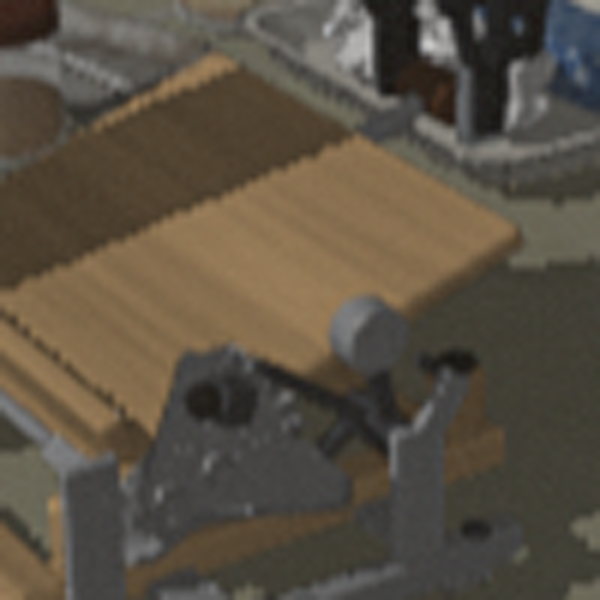

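The fingers are open around the knob at zoom (425,90). The board's corner, at (520,235), hasn't moved, so the pawl alone is holding it. Now I'll withdraw straight up.

step_arm:
  increments:
    - {"jaw": 0.4, "slide": [0, 0, -20], "twist": 0}
    - {"jaw": 0.4, "slide": [0, 0, -45], "twist": 0}
    - {"jaw": 0.4, "slide": [0, 0, -80], "twist": 0}
    - {"jaw": 0.4, "slide": [0, 0, -115], "twist": 0}
    - {"jaw": 0.4, "slide": [0, 0, -115], "twist": 0}
    - {"jaw": 0.4, "slide": [0, 0, -115], "twist": 0}

```text
time: 19.5
tool_pos: [0.604, 0.0428, 0.4051]
tool_rot: [-0.079, 3.139, -0.0]
contact_force: [-0.8, -0.4, -0.4]
gripper_width: 0.0599
```

```bash
python3 - <<'E'
from h import *
st()
ds=env.read_camera("side");dt=env.read_camera("top");cs,ct=cam(ds),cam(dt)
cv2.imwrite("pics/a12.png",ds["pixels"]);cv2.imwrite("pics/t12.png",dt["pixels"])
ps,i=knob(ds["pixels"],(318,157,340,175));print("knob side px",ps,i)
# intersect the ray with the knob's plane stand-y = const through start knob
yaw=.06;Y=np.array([-np.sin(yaw),np.cos(yaw),0]);K=np.array([.6165,.0436,0]);H=K-.245*np.array([np.cos(yaw),np.sin(yaw),0])+[0,0,.06]
o,d=ray(cs,ps);P=o+d*((H-o)@Y)/(d@Y);q=P-H;print("angle",np.degrees(np.arctan2(q[2],q@[np.cos(yaw),np.sin(yaw),0])),np.linalg.norm(q))
a=cv2.imread("pics/side0.png");diff=cv2.absdiff(a,ds["pixels"]).max(2)
for n,(x0,y0,x1,y1) in dict(jar=(240,142,270,182),mug=(340,245,415,318),garlic=(408,220,442,252),board=(230,158,345,270)).items(): print(n,(diff[y0:y1,x0:x1]>40).sum())
E
```

```text
t 19.5 g [0.6043 0.0428 0.2504] r 0.3015 th 39.18 hingex 0.4158 F [-0.8 -0.4 -0.4] tan 0.21 rad -0.89 M [-0.    0.02  0.02] w 0.0599
knob side px [327.84722222 164.91666667] [ 4  3 12 11 72]
angle 17.58057300433472 0.2450102468743906
jar 9
mug 0
garlic 0
board 1473
```

View pics/a12.png

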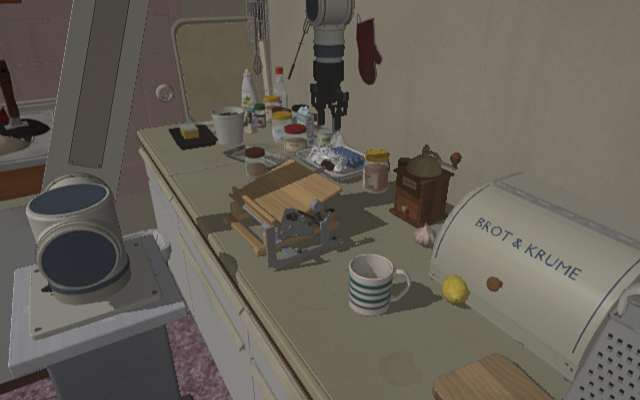

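The picture shows the gripper clear at (330,95), the board resting with its knob at (328,165), and the jar, mug and garlic where they were. The knob ray gives 17.6° (0.307 rad) at a radius of 245.0 mm, which is in range. Handing in.

```bash
python3 -c "
from cell import env
print(env.hand_in())"
```

```text
the job is handed in; nothing more can be done
None
```

The job is handed in at about 19.6 s, with the board resting on the pawl at about 17.6° (0.307 rad), inside the 0.29–0.425 rad range. No verdict is reported.

**What I did**
- I pinched the knob and raised the board to about 70.5°, pressing the stop with roughly 5.5–6.5 N at the knob above the carrying force (about 25–29 N on the plunger). The picture showed the pawl thrown out.
- I lowered the board under control to flat and regripped the knob there. Then I raised it to 20.5°, let it settle back on the pawl, let go and withdrew.

**Last checks**
- **Held by the pawl:** it took a 4 N push down without moving, and the board did not move when I opened the fingers.
- **Position:** the arm reading while gripped (17.45°) and the camera (17.6°, at the correct 245 mm radius) agree.
- **Neighbours:** mug and garlic pixels are unchanged. The jar's differ only by a few, and it looks unmoved.
- **Robot:** the gripper is clear and the wrist force is near zero.

**What disagreed**
- **Start notch:** the board started at the same 17.4° where it now rests, although the description said it would start in the third to fifth notch. I took 17.5° as the second notch with the side plate shifted about −3°; the next one, near 27°, would be out of range.
- **Stop position:** the stop met at about 68°, near its nominal place, which does not suggest such a large shift. I did not feel the two clicks separately.
- **Pressing at flat:** I pushed the board onto its flat rest with about 43 N for about 0.3 s. The fingers were holding the knob about 6 mm off centre, so the rest came sooner than expected. That is well under the 120 N wrist limit, but over 40 N if that limit also counts fingers holding the knob.

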